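Find the hidden release and open the battery cover

ROBOT

A 6-joint arm with a two-finger parallel gripper is mounted at the origin on a cart in front of the work surface, level with it; the furniture and walls round the work are solid. World frame = base frame: x ahead of the robot, y to its left, z up, the work surface at z = 0. Lengths are in m, angles in rad, forces in N, time in s.
With the tool pointing down it reaches from about 0.425 to 0.95 m from the base axis. Payload 14.7 kg.
Tool frame: the origin (TCP) lies midway between the tips of the shut fingers; the grasp point (between the pads) lies 19 mm behind it; z points along the fingers, y is the line along which they close (so a half turn about z gives the same grasp; the last joint's range is limited). The gripper opens to 85 mm and grips with 20 to 120 N. Pads are 22 mm wide; open, the fingers measure 114 mm over their backs; the gripper's body (76 mm by 85 mm) begins 54 mm behind the grasp point. The pads swing forward as they close: fully open they stand 13 mm farther back than shut.
Start: joints at [-1.334, 0.48, 1.596, -0, 1.065, -0.047], TCP at [0.182, -0.624, 0.231] pointing down, gripper open.
Joint ranges: [-2.75, 2.75], [-0.82, 2.05], [0.23, 2.67], [-1.56, 4.7], [0.09, 2.69], [-2.92, 2.92]. Speed limits (rad/s): [1.89, 1.89, 2.39, 3.01, 3.01, 3.01].

INTERFACE

Orientations are given as a unit quaternion [x, y, z, w].
In Python, from bench import ctrl gives the robot as it stands.
- The arm moves only by the tool move_arm, never from a script. Its argument "motion" is a list of rows, each a list of 7 numbers: the shift along the tool's x, y, z scaled (see below), then the turn, a rotation vector about the tool's x, y, z scaled (see below), then the finger opening in mm, from 0 to 85.4. In form: [[x, y, z, wx, wy, wz, jaw], ...]. A call has 1 to 20 rows; each row is the pose to reach, as a shift and turn from the pose commanded when the call began, along the tool's axes at that moment; what a row does not reach only later rows make up. The controller multiplies each number of a shift by 50 cm and each number of a turn by pi/4 rad. A row lasts 1/8 s, in which the tool goes at most 62.5 mm and 10.7 degrees, less where a joint would pass 70% of its speed; a pose out of reach is approached as far as the arm can. A call with a number of a shift or a turn outside -1 to 1 is refused whole. A call with a gripper value outside its range is refused whole. The fingers move at their own pace and stop on an object; "grip_force" is the grip in N (left out, the last holds). Time passes only in rows, so rows that repeat a pose let the fingers close. It gives the time, the measured TCP pose, the force, the opening and the grip force at its end, in the units of the state.
- ctrl.read_state(): the state, without advancing time (a new reading comes with each control period).
- ctrl.get_image(name): name is "scene" or "side" or "wrist"; returns a dict with "image" (400x640x3 uint8, red, green, blue), "camera_matrix" (3x3 intrinsics, pixels), "R" (3x3) and "t" (3): a world point X has camera coordinates R X + t; the wrist camera has in their place "hand_eye" (4x4, takes a point from camera to tool coordinates, whose origin is the TCP and whose axes are the flange's). Camera axes: x right, y down, z forward; pixel columns grow to the right and rows downward; lengths in m; the calibration is good to about 2 mm. A picture is of the moment at which its call begins: read the wrist's pose just before it. There is no depth.
- ctrl.sign_off(): hands the job in; it is judged then, once.
The state is a dict: "clock": time; "q": joint angles; "qd": joint speeds; "tau": joint torques, N m; "tcp_pos": TCP position; "ee_rot": TCP orientation; "wrist_force": force on the tool from outside, world axes, zero at the start; "moment": the same for the moment, N m; "width": finger opening in m; "grip_force": force on a finger pad.
Only numpy, scipy, OpenCV 4.12 (cv2) and the standard library are available. Lean on these libraries where they do the work, as an engineer would, in place of code of your own. Each camera call takes 0.05 s, during which the arm holds its last target. There are 200 camera calls.

TASK

On top of the grey battery pack lie four identical flush square plates; three are blanks and one is the hidden sprung release of the battery cover. With a fingertip feel gently for the plate that gives, press it in until the black cover springs ajar, then push the cover by its rib with the fingertip to slide it fully open, away from the two cells beneath it, and withdraw. Only press and push: lift and carry nothing, and leave the cells in the pack and the clips, screwdriver and circuit board around it where they are.

Things in the scene. Friction and masses are not known exactly. Their poses are not given: they have to be found in the camera images.
- pack: Grey battery pack, 156 (x) x 220 (y) x 50 mm, fixed to the bench. Origin: centre of its underside; z up, x and y along its sides. Top at z = 50 mm. Half x > 17 mm: the row of plates. Other half: the battery cover, centred on x = -33 mm, between two low guides along y (6 mm wide, 7.5 mm high, at x = -73.5 and +7.5 mm).
- plate_row (a point): Middle of the row of four like pale metal plates, at their top, level with the pack's top. Axes as the pack's. Each plate is 48 x 48 mm with a flat round mark in its middle; centres at y = +75, +25, -25, -75 mm from here. They lie edge to edge in a grey frame of the same height. Any one may be the release; three are rigid. Keep the fingertip inside one plate.
- plate_s (a joint): How far the release plate is pressed in, m (which of the four it is is not told): 0 flush, 0.006 fully down. It starts to give at about 1 N, needs 4.5 N when fully down, frees the cover at about 0.004 and springs back when let go.
- cover (a joint): Opening of the black battery cover, m: 0 latched shut (cannot slide), 0.012 sprung ajar by the release, 0.044 fully open at its stop. Slides in the pack's -y direction, takes about 2.5 N (3 to 5 N if pushed briskly), stays where it is left (a finger rubbing on it as it withdraws can drag it back). Cover 72 (x) x 55 (y) x 5 mm, upper face 56 mm above the bench.
- cover_rib (a point): Middle of the top of the grey push rib on the cover, 71 mm above the bench; moves with the cover. Rib 50 mm long along the pack's x, 8 mm thick along y, standing 15 mm above the cover's face. The cover reaches 41.5 mm from the rib's middle towards the pack's +y and 13.5 mm towards -y. Axes as the pack's. To open, push its +y side towards -y.
- battery_1: Loose AA cell, 51 x 14 x 14 mm, lying along the pack's x in the bay under the cover. Origin: centre of its underside, 30 mm above the bench. Leave it lying there.
- battery_2: The second such cell beside it, on its +y side. Leave it lying there.
- clip_1: Yellow plastic strap clip, 36 x 50 x 17 mm, loose on the bench on the pack's -y side. Origin: centre of its underside. Leave alone.
- clip_2: Another such clip, same side, nearer the robot. Leave alone.
- driver_red: Red-handled screwdriver, 210 x 26 x 25 mm, loose on the bench on the pack's +y side. Origin: centre of its underside. Leave alone.
- pcb_module: Small green circuit board, 35 x 60 x 10 mm, loose on the bench between pack and robot. Origin: centre of its underside. Leave alone.

How it is judged:
On the way, in this order (a step that is already met when the one before it is completed fails the run):
1. the release is pressed and the cover has sprung ajar (value of joint cover above 0.009 m), for 0.1 s.
2. the cover is pushed fully open (value of joint cover above 0.038 m), for 0.2 s.
At the end, for the whole second after the job is handed in: The cover stands open at least 38 of its 44 mm and at rest; both cells lie in the bay within 15 mm of where they were, and clips, screwdriver and circuit board within 20 mm of where they were (value of joint cover above 0.038 m and velocity of joint cover between -0.01 and 0.01 m/s and distance of each of battery_1, battery_2 from where it was at the start of the episode below 0.015 m and distance of each of clip_1, clip_2, driver_red, pcb_module from where it was at the start of the episode below 0.02 m); the robot touches nothing.
It fails at once if a cell is lifted or moved out of its place (distance of any of battery_1, battery_2 from where it was at the start of the episode above 0.015 m).
It fails at once if a bystander is moved, lifted or carried (distance of any of clip_1, clip_2, driver_red, pcb_module from where it was at the start of the episode above 0.02 m).
It fails at once if something is pressed roughly, with more than 60 N (contact force between the fingers and anything else above 60 N).
It also fails if it takes over 48 s, if anything falls off the work surface, if the arm or the gripper's body presses on something with over 40 N, if the wrist force passes 120 N, or if a joint passes its speed limit or range.

## Working session

There is one attempt and no reset: what is moved stays moved. The work goes in short steps, Python scripts to look and compute and a tool call to move; the robot and the scene stay as the last step left them, time stands still between calls to the robot, and variables do not carry over. Pictures are saved under pics/ and viewed, at most 10 in all, crops included, and the job is handed in when it is done.

Besides the shell and the picture viewer there is one more tool, called after "Request:" by a JSON object that holds its "name" and its "arguments". move_arm: Moves the arm, as the interface text tells. Its arguments: {"type":"object","properties":{"motion":{"type":"array","items":{"type":"array","items":{"type":"number"}}},"grip_force":{"type":"number"}},"required":["motion"]}

```bash
mkdir -p pics; python3 - <<'E'
from bench import ctrl
import cv2,numpy as np,pickle
s=ctrl.read_state();print(s)
d={}
for n in("scene","side"):
    d[n]=ctrl.get_image(n);cv2.imwrite(f"pics/{n}.png",d[n]["image"][:,:,::-1])
    print(n,d[n]["camera_matrix"],d[n]["R"],d[n]["t"])
pickle.dump(d,open("d.pkl","wb"))
E
```

```text
{'clock': 0.0, 'q': array([-1.33362394e+00,  4.80803269e-01,  1.59687355e+00,  3.23351658e-05,
        1.06508570e+00, -4.66197741e-02]), 'qd': array([-6.33905623e-04, -3.29361276e-04,  1.11791858e-03, -5.28779205e-04,
       -2.71157358e-04, -2.88998444e-05]), 'tau': array([ 3.65887427e-03, -9.50632739e+01, -4.30183625e+01,  1.99552146e-04,
        1.25057288e-02,  7.40335793e-06]), 'tcp_pos': array([ 0.18192134, -0.62360065,  0.23069104]), 'ee_rot': array([ 9.89950571e-01,  1.41412607e-01, -4.15706886e-05, -5.83624113e-04]), 'wrist_force': array([ 0.82083816,  0.43113642, -0.5719789 ]), 'moment': array([ 0.00752087,  0.00037266, -0.03635405]), 'grip_force': 0.0, 'width': 0.08574746313009436}
scene [[516.10977729   0.         316.39365025]
 [  0.         516.10977729 204.29937826]
 [  0.           0.           1.        ]] [[-0.79535344 -0.60583461  0.01942505]
 [-0.45595086  0.57685161 -0.6777544 ]
 [ 0.3994017  -0.54791116 -0.73503173]] [0.45493701 0.28832228 1.06597846]
side [[455.47471069   0.         328.63015264]
 [  0.         455.47471069 196.02784516]
 [  0.           0.           1.        ]] [[ 0.96385344 -0.26535639  0.02392767]
 [-0.12941963 -0.54479969 -0.82851908]
 [ 0.23288862  0.79547425 -0.55944938]] [-0.53164535  0.13593689  0.78072472]
```

View pics/scene.png

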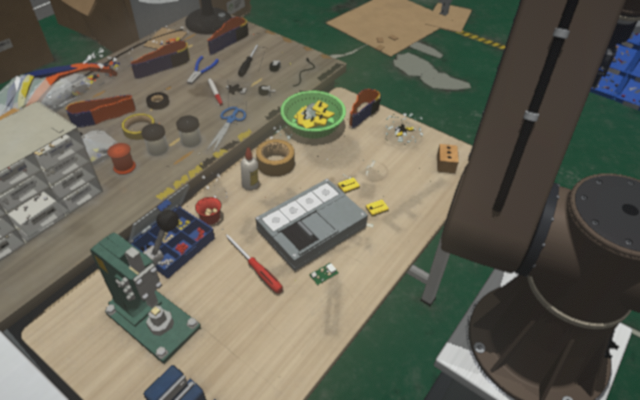

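View pics/side.png

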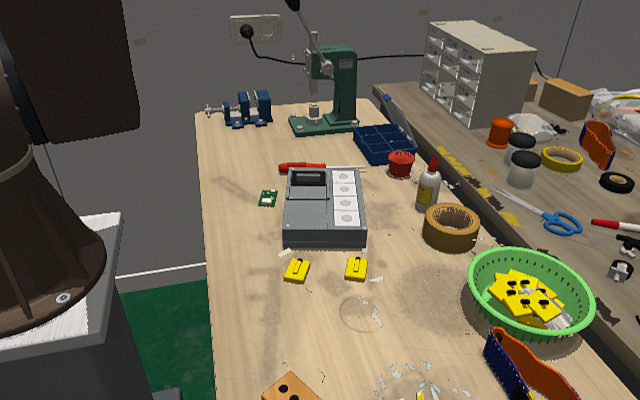

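The side view shows the pack at (283–367, 168–248), with plates near u≈344 and v≈177, 188, 203 and 218. The black cover is at about (308, 178), the clips are at (296, 270) and (356, 268), and the screwdriver lies behind. The scene view agrees. Next I'll locate the plate row with masks.

```bash
cat > h.py <<'E'
import numpy as np,cv2,pickle
def ray(c,uv,z):
    K,R,t=c["camera_matrix"],c["R"],c["t"]
    d=R.T@np.linalg.inv(K)@np.array([uv[0],uv[1],1.]);o=-R.T@t
    return o+d*(z-o[2])/d[2]
def proj(c,X):
    p=c["camera_matrix"]@(c["R"]@np.asarray(X)+c["t"]);return p[:2]/p[2]
E
python3 - <<'E'
from h import *
d=pickle.load(open("d.pkl","rb"))
for n,(x0,y0,x1,y1) in dict(scene=(250,170,350,245),side=(325,163,372,230)).items():
    im=d[n]["image"];g=im[y0:y1,x0:x1].astype(int)
    m=((g.min(2)>170)&(g.max(2)-g.min(2)<25)).astype(np.uint8)
    m=cv2.morphologyEx(m,cv2.MORPH_CLOSE,np.ones((5,5)))
    k,l,st,ce=cv2.connectedComponentsWithStats(m)
    i=1+np.argmax(st[1:,4]);print(n,st[1:])
    c=max(cv2.findContours((l==i).astype(np.uint8),0,2)[0],key=cv2.contourArea)[:,0]+[x0,y0]
    P=np.array([ray(d[n],p,.05)[:2] for p in c])
    r=cv2.minAreaRect(P.astype(np.float32)*1000);print(r,cv2.boxPoints(r))
im=d["side"]["image"][150:300,250:400];a=cv2.resize(im,None,fx=4,fy=4,interpolation=2)
cv2.imwrite("pics/c1.png",a[:,:,::-1])
E
```

```text
scene [[  13   14   75   47 1195]]
((594.7322998046875, 34.07508087158203), (197.27883911132812, 48.361183166503906), 75.57772064208984) [[546.746    -55.433273]
 [593.5831   -67.478424]
 [642.7186   123.583435]
 [595.8815   135.62859 ]]
side [[   0    3   40   60 1440]
 [  38   64    3    3    9]]
((603.3910522460938, 42.621116638183594), (214.98324584960938, 87.39949798583984), 76.9561996459961) [[536.5584  -52.23413]
 [621.7028  -71.95984]
 [670.2237  137.47636]
 [585.0793  157.20207]]
```

View pics/c1.png

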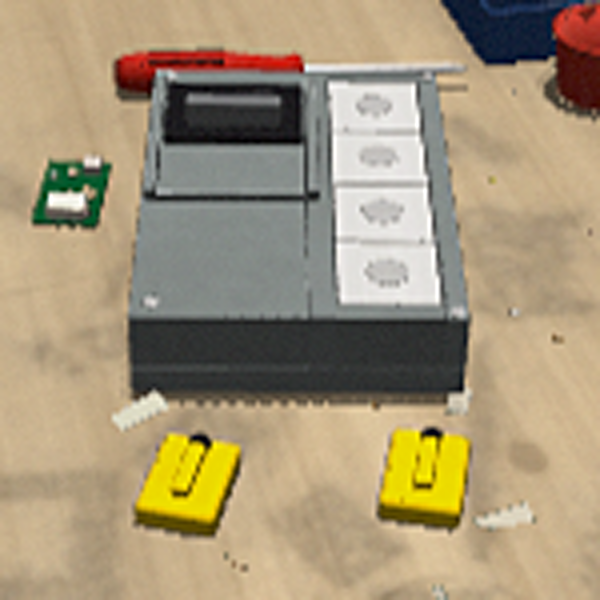

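The crop shows the plate corners at side pixels of about (332.5,171), (354.5,171), (360,226) and (334.5,226). The rib top is at about (297–320, 173–176). I'll cross-check these against the scene view.

```bash
python3 - <<'E'
from h import *
d=pickle.load(open("d.pkl","rb"))
P=np.array([ray(d["side"],p,.05)*1000 for p in[(332.5,171),(354.5,171),(360,226),(334.5,226)]]);print(P.round(),P.mean(0))
print("side yaw",np.degrees(np.arctan2(*((P[0]+P[1]-P[2]-P[3])[[1,0]])))-90)
print("rib",[ray(d["side"],p,.071)*1000 for p in[(297,175),(320,174.5)]])
a=np.radians(-14.4);ex=np.array([np.cos(a),np.sin(a)]);ey=np.array([-ex[1],ex[0]])
print("marks",[ray(d["side"],(250+u/4,150+v/4),.05)[:2].round(3) for u,v in[(374,105),(379,156),(382,210),(387,272)]])
c=np.array([.595,.034]);print("pred",[(c+ey*y/1000).round(3) for y in(75,25,-25,-75)])
E
```

```text
[[596. 133.  50.]
 [643. 122.  50.]
 [591. -68.  50.]
 [546. -57.  50.]] [593.87413506  32.27577715  50.        ]
side yaw -14.93412898706643
rib [array([509.69244185, 100.0594914 ,  71.        ]), array([556.38625387,  91.19123529,  71.        ])]
marks [array([0.613, 0.106]), array([0.601, 0.057]), array([0.588, 0.01 ]), array([ 0.575, -0.039])]
pred [array([0.614, 0.107]), array([0.601, 0.058]), array([0.589, 0.01 ]), array([ 0.576, -0.039])]
```

Request:
{"name": "move_arm", "arguments": {"motion": [[0.66,-0.6,0,0,0,0.687,0],[0.66,-0.6,0,0,0,0.687,0],[0.66,-0.6,0,0,0,0.687,0],[0.66,-0.6,0,0,0,0.687,0],[0.66,-0.6,0,0,0,0.687,0],[0.66,-0.6,0,0,0,0.687,0],[0.66,-0.6,0,0,0,0.687,0],[0.66,-0.6,0,0,0,0.687,0],[0.66,-0.6,0,0,0,0.687,0],[0.66,-0.6,0,0,0,0.687,0],[0.66,-0.6,0,0,0,0.687,0]]}}

```text
clock: 1.48
tcp_pos: [0.4142, -0.2447, 0.2312]
ee_rot: [0.992, -0.128, -0.0, 0.0]
wrist_force: [0.2, 0.9, 0.5]
width: 0.0003
grip_force: 0.0
```

Request:
{"name": "move_arm", "arguments": {"motion": [[0.208,-0.481,0.3,0,0,0,0],[0.208,-0.481,0.3,0,0,0,0],[0.208,-0.481,0.3,0,0,0,0],[0.208,-0.481,0.3,0,0,0,0],[0.208,-0.481,0.3,0,0,0,0],[0.208,-0.481,0.3,0,0,0,0],[0.208,-0.481,0.334,0,0,0,0],[0.208,-0.481,0.334,0,0,0,0]]}}

```text
clock: 2.48
tcp_pos: [0.575, -0.0384, 0.0633]
ee_rot: [0.992, -0.128, -0.001, 0.0]
wrist_force: [-0.8, 0.1, -0.0]
width: -0.0002
grip_force: 0.0
```

```bash
python3 - <<'E'
from bench import ctrl
import cv2
s=ctrl.read_state();print(s["tcp_pos"],s["wrist_force"])
a=ctrl.get_image("side")["image"][100:260,230:410];b=ctrl.get_image("scene")["image"][120:280,230:410]
cv2.imwrite("pics/c2.png",cv2.resize(cv2.vconcat([a,b]),None,fx=1.8,fy=1.8,interpolation=2)[:,:,::-1])
E
```

```text
[ 0.57495412 -0.03838642  0.06329061] [-0.81871695  0.14001657 -0.04903223]
```

View pics/c2.png

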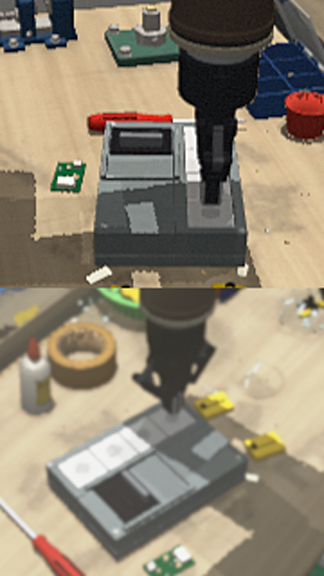

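The tip hangs over the −75 plate, well inside it. I'll feel downward gently.

Request:
{"name": "move_arm", "arguments": {"motion": [[0,0,0.01,0,0,0,0],[0,0,0.019,0,0,0,0],[0,0,0.022,0,0,0,0],[0,0,0.024,0,0,0,0],[0,0,0.026,0,0,0,0],[0,0,0.027,0,0,0,0],[0,0,0.027,0,0,0,0]]}}

```text
clock: 3.45
tcp_pos: [0.5763, -0.0372, 0.0508]
ee_rot: [0.992, -0.127, -0.0, -0.0]
wrist_force: [0.2, -0.6, 0.3]
width: -0.0001
grip_force: 0.0
```

Request:
{"name": "move_arm", "arguments": {"motion": [[0,0,0.001,0,0,0,0],[0,0,0.001,0,0,0,0]]}}

```text
clock: 3.7
tcp_pos: [0.5763, -0.0372, 0.0503]
ee_rot: [0.992, -0.128, -0.0, -0.0]
wrist_force: [0.5, 0.5, 0.8]
width: -0.0001
grip_force: 0.0
```

Request:
{"name": "move_arm", "arguments": {"motion": [[0,0,0.001,0,0,0,0],[0,0,0.001,0,0,0,0]]}}

```text
clock: 3.95
tcp_pos: [0.5763, -0.0372, 0.0498]
ee_rot: [0.992, -0.128, 0.0, -0.0]
wrist_force: [0.6, 0.5, 0.8]
width: 0.0
grip_force: 0.6
```

Request:
{"name": "move_arm", "arguments": {"motion": [[0,0,0.001,0,0,0,0],[0,0,0.001,0,0,0,0]]}}

```text
clock: 4.2
tcp_pos: [0.5763, -0.0372, 0.0493]
ee_rot: [0.992, -0.128, 0.0, -0.0]
wrist_force: [0.3, -0.7, 2.8]
width: 0.0003
grip_force: 1.4
```

Request:
{"name": "move_arm", "arguments": {"motion": [[0,0,0.001,0,0,0,0],[0,0,0.001,0,0,0,0]]}}

```text
clock: 4.45
tcp_pos: [0.5763, -0.0372, 0.0488]
ee_rot: [0.992, -0.128, 0.0, 0.0]
wrist_force: [-0.2, -0.4, 3.0]
width: -0.0002
grip_force: 1.8
```

Request:
{"name": "move_arm", "arguments": {"motion": [[0,0,0.002,0,0,0,0],[0,0,0.002,0,0,0,0]]}}

```text
clock: 4.7
tcp_pos: [0.5763, -0.0372, 0.0478]
ee_rot: [0.992, -0.128, 0.0, -0.0]
wrist_force: [-2.1, 0.3, 4.5]
width: 0.0003
grip_force: 2.1
```

Request:
{"name": "move_arm", "arguments": {"motion": [[0,0,0.002,0,0,0,0],[0,0,0.002,0,0,0,0],[0,0,0.002,0,0,0,0]]}}

```text
clock: 5.08
tcp_pos: [0.5763, -0.0372, 0.0468]
ee_rot: [0.992, -0.128, 0.0, -0.0]
wrist_force: [-0.8, -0.4, 4.2]
width: -0.0001
grip_force: 2.4
```

Request:
{"name": "move_arm", "arguments": {"motion": [[0,0,0.002,0,0,0,0],[0,0,0.002,0,0,0,0],[0,0,0.002,0,0,0,0]]}}

```text
clock: 5.45
tcp_pos: [0.5763, -0.0372, 0.0458]
ee_rot: [0.992, -0.128, 0.0, -0.0]
wrist_force: [-0.5, 0.2, 2.8]
width: -0.0
grip_force: 1.6
```

It gives: about 4 mm of travel at only 3–4 N. I'll press a little further and check the cover.

Request:
{"name": "move_arm", "arguments": {"motion": [[0,0,0.002,0,0,0,0],[0,0,0.002,0,0,0,0],[0,0,0.002,0,0,0,0]]}}

```text
clock: 5.82
tcp_pos: [0.5763, -0.0372, 0.0448]
ee_rot: [0.992, -0.128, -0.0, -0.0]
wrist_force: [-0.8, 0.8, 4.4]
width: 0.0002
grip_force: 1.9
```

```bash
python3 - <<'E'
from bench import ctrl
import cv2
s=ctrl.read_state();print(s["tcp_pos"],s["wrist_force"])
a=ctrl.get_image("side")["image"][150:250,270:380];b=ctrl.get_image("scene")["image"][170:270,240:350]
cv2.imwrite("pics/c3.png",cv2.resize(cv2.hconcat([a,b]),None,fx=3.6,fy=3.6,interpolation=2)[:,:,::-1])
E
```

```text
[ 0.57628593 -0.03720694  0.04478876] [-0.80450773  0.75660849  4.39187237]
```

View pics/c3.png

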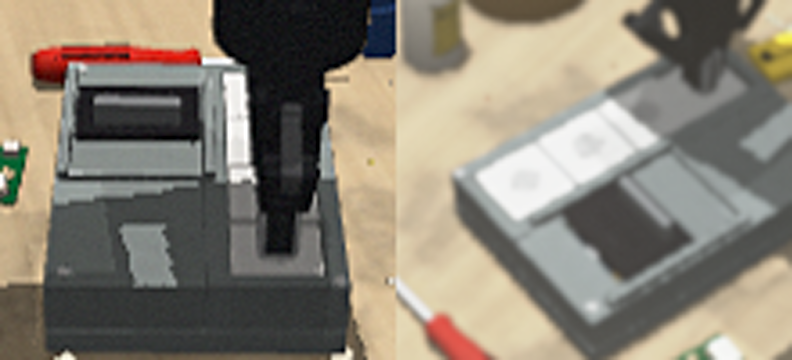

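Compared with before, the rib sits about 3.3 px lower in the side view (around (297–320, 178)). That is about 11 mm towards −y, so the cover is ajar. Next I'll lift, go over to the rib's +y side and come down above the cover face.

Request:
{"name": "move_arm", "arguments": {"motion": [[0,0,-0.05,0,0,0,0],[0,0,-0.11,0,0,0,0],[-0.15,-0.281,-0.11,0,0,0,0],[-0.15,-0.281,-0.11,0,0,0,0],[-0.15,-0.281,-0.11,0,0,0,0],[-0.15,-0.281,-0.11,0,0,0,0],[-0.15,-0.281,-0.11,0,0,0,0],[-0.15,-0.281,-0.07,0,0,0,0],[-0.15,-0.281,-0.05,0,0,0,0],[-0.15,-0.281,-0.04,0,0,0,0],[-0.15,-0.281,-0.034,0,0,0,0],[-0.15,-0.281,-0.034,0,0,0,0]]}}

```text
clock: 7.42
tcp_pos: [0.5394, 0.1176, 0.0619]
ee_rot: [0.992, -0.128, 0.0, -0.0]
wrist_force: [-0.6, 0.4, 1.1]
width: -0.0001
grip_force: 0.0
```

```bash
python3 - <<'E'
from bench import ctrl
import cv2
s=ctrl.read_state();print(s["tcp_pos"],s["wrist_force"])
a=ctrl.get_image("side")["image"][150:250,270:380];b=ctrl.get_image("scene")["image"][170:270,240:350]
cv2.imwrite("pics/c4.png",cv2.resize(cv2.hconcat([a,b]),None,fx=3.6,fy=3.6,interpolation=2)[:,:,::-1])
E
```

```text
[0.53939992 0.11757954 0.06190223] [-0.62903058  0.37184052  1.10165488]
```

View pics/c4.png

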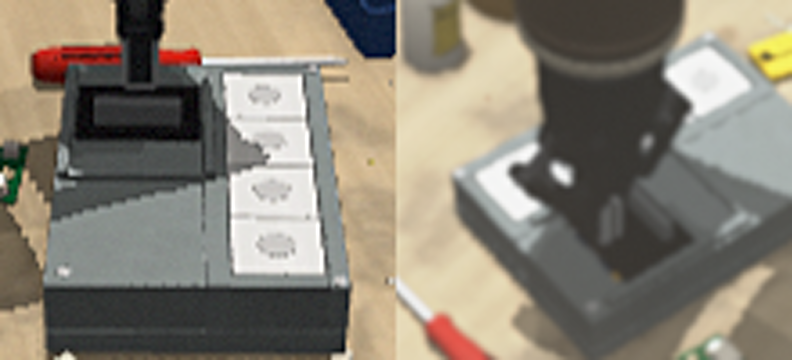

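The cover is still ajar, and the fingertip is just behind the rib's +y side and centred on it. Now I'll push towards −y.

Request:
{"name": "move_arm", "arguments": {"motion": [[0,0.01,0,0,0,0,0],[0,0.02,0,0,0,0,0],[0,0.026,0,0,0,0,0],[0,0.032,0,0,0,0,0],[0,0.038,0,0,0,0,0],[0,0.044,0,0,0,0,0],[0,0.05,0,0,0,0,0],[0,0.056,0,0,0,0,0]]}}

```text
clock: 8.52
tcp_pos: [0.5322, 0.0905, 0.0618]
ee_rot: [0.992, -0.127, 0.0, -0.0]
wrist_force: [0.0, 1.9, 0.1]
width: 0.0003
grip_force: 1.2
```

Request:
{"name": "move_arm", "arguments": {"motion": [[0,0.006,0,0,0,0,0],[0,0.012,0,0,0,0,0],[0,0.018,0,0,0,0,0],[0,0.024,0,0,0,0,0],[0,0.03,0,0,0,0,0],[0,0.036,0,0,0,0,0]]}}

```text
clock: 9.28
tcp_pos: [0.5277, 0.073, 0.0618]
ee_rot: [0.992, -0.128, 0.0, -0.0]
wrist_force: [1.9, 2.4, 0.7]
width: 0.0003
grip_force: 1.2
```

Request:
{"name": "move_arm", "arguments": {"motion": [[0,0.004,0,0,0,0,0],[0,0.008,0,0,0,0,0],[0,0.012,0,0,0,0,0],[0,0.012,0,0,0,0,0]]}}

```text
clock: 9.78
tcp_pos: [0.527, 0.0694, 0.0618]
ee_rot: [0.992, -0.128, 0.001, -0.001]
wrist_force: [5.4, 31.0, -6.1]
width: 0.0003
grip_force: 13.5
```

```bash
python3 - <<'E'
from bench import ctrl
import cv2
s=ctrl.read_state();print(s["tcp_pos"],s["wrist_force"])
a=ctrl.get_image("side")["image"][150:250,270:380];b=ctrl.get_image("scene")["image"][170:270,240:350]
cv2.imwrite("pics/c5.png",cv2.resize(cv2.hconcat([a,b]),None,fx=3.6,fy=3.6,interpolation=2)[:,:,::-1])
E
```

```text
[0.52698077 0.06937518 0.06184612] [ 5.44611332 30.95625485 -6.1402616 ]
```

View pics/c5.png

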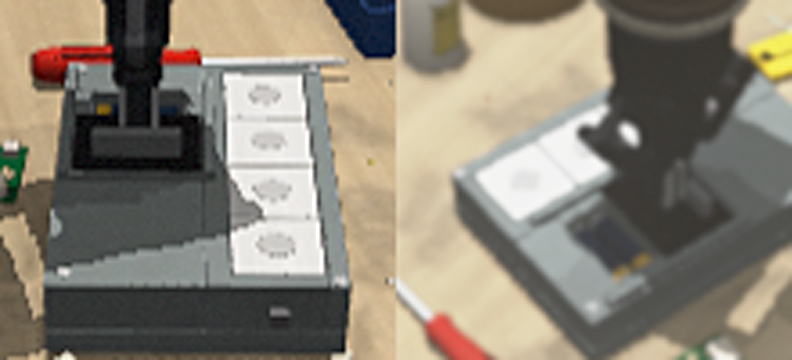

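The cover has hit its stop: the force jumped to 31 N and the cells are exposed. I'll back straight off the rib, then lift away.

Request:
{"name": "move_arm", "arguments": {"motion": [[0,-0.008,0,0,0,0,0],[0,-0.02,0,0,0,0,0],[0,-0.03,0,0,0,0,0],[0,-0.03,-0.04,0,0,0,0],[0,-0.03,-0.12,0,0,0,0],[0,-0.03,-0.24,0,0,0,0],[0,-0.03,-0.3,0,0,0,0],[0,-0.03,-0.3,0,0,0,0],[0,-0.03,-0.3,0,0,0,0],[0,-0.03,-0.3,0,0,0,0]]}}

```text
clock: 11.12
tcp_pos: [0.5292, 0.0818, 0.2106]
ee_rot: [0.992, -0.128, -0.001, 0.0]
wrist_force: [0.1, -0.5, -0.3]
width: 0.0003
grip_force: 0.0
```

```bash
python3 - <<'E'
from bench import ctrl
import cv2
s=ctrl.read_state();print(s["tcp_pos"],s["wrist_force"])
a=ctrl.get_image("side")["image"][150:250,270:380]
cv2.imwrite("pics/c6.png",cv2.resize(a,None,fx=5,fy=5,interpolation=2)[:,:,::-1])
E
```

```text
[0.52920311 0.08178614 0.21064594] [ 0.13833296 -0.51176671 -0.33628247]
```

View pics/c6.png

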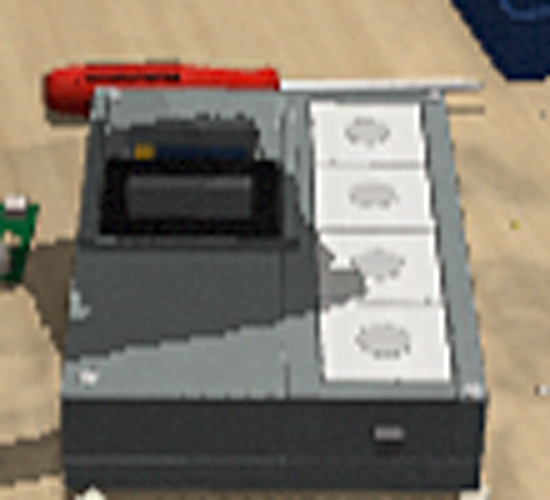

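The arm is clear. The cover stays against the end of its guides (rib top at about v=186, unchanged from the stop), and the cells are visible behind it.

```bash
python3 -c "
from bench import ctrl
print(ctrl.sign_off())"
```

```text
the job is handed in; nothing more can be done
None
```

I found the release at the y = −75 mm plate and pressed it, then pushed the cover to its stop and withdrew at about 11 s; the job is handed in, but the sign-off gave no verdict.

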